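Turn the washing-up sign to its tick

TASK

The mugs and the glass on the drying mat are clean now, so turn the two-sided sign half a turn on its pivot: the side with the raised tick must look out to the front, where the cross is now, and the board must sit home in its catch. Leave the stand where it stands, upright and facing as it does, do not knock the things round it, and let go of the sign at the end.

Things in the scene. Friction and masses are not known exactly. Their poses are not given: they have to be found in the camera images.
- sign_stand: loose table stand of the sign, about 1 kg in all: round dark steel foot 116 mm across, 14 mm high, a stem and a small steel saddle (44 to 67 mm up). Origin at the centre of the foot's underside, z up along the pivot axis; -x is its front (toward the robot, within 35 degrees), +x its back. Friction on the worktop holds it against at least 3 N sideways.
- sign (a joint): turn of the board on the stand's upright pivot, rad, counter-clockwise from above positive: 0 = cross to the stand's front (start), +pi or -pi = tick to the front; free either way round. A spring catch holds it at each half turn: about 0.5 N at the board's end moves it, let go before a quarter turn it springs back, from about 100 degrees on it swings on by itself and settles at the half turn.
- sign_axis (a point): point on the pivot axis, level with the board's top edge, 170 mm above the worktop; axes as the stand's. The wooden board is 130 mm wide, 95 mm high, 8 mm thick, centred on the pivot axis; its lower edge is 75 mm above the worktop. Nothing is above it; it sweeps a circle of 65 mm radius.
- sign_edge (a point): middle of one upright end of the board, 65 mm from the pivot axis and 122 mm above the worktop; at the start it is at the stand's +y side. Moves with the board.
- tick_face (a point): middle of the board face with the raised white tick (marks 10 mm wide, 2.5 mm proud, within 35 mm of the pivot axis), 122 mm above the worktop; at the start it looks to the stand's back.
- cross_face (a point): middle of the opposite board face, with the raised white diagonal cross; at the start it looks to the stand's front.
- base_front (a point): foremost point of the stand's round foot, 58 mm ahead of its centre, 7 mm up.
- egg_timer: kitchen timer, round, 66 mm across, 51 mm high, standing near the sign. Origin at its underside.
- honey_jar: honey jar with dark lid, 63 mm across, 94 mm high, standing near the sign. Origin at its underside.
- mug_a: striped mug upside down on the drying mat behind the sign, 98 mm high, 120 mm long with its handle. Origin at its upper face (the foot), midway along its length.
- mug_b: white mug upside down on the drying mat, 94 mm high, 120 mm long with its handle. Origin at its upper face (the foot), midway along its length.
- glass_a: glass upside down on the drying mat, 81 mm wide, 90 mm high. Origin at the centre of its foot, which is uppermost.

How it is judged:
By the outcome, as a careful person would: the job done as asked, in the order asked, and still so for the second after the job is handed in, with the robot touching nothing.
It also fails if it takes over 38 s, if anything falls off the work surface, if the arm or the gripper's body presses on something with over 40 N, if the wrist force passes 120 N, or if a joint passes its speed limit or range.

ROBOT

A 7-joint arm with a two-finger parallel gripper is mounted at the origin on a cart in front of the work surface, level with it; the furniture and walls round the work are solid. World frame = base frame: x ahead of the robot, y to its left, z up, the work surface at z = 0. Lengths are in m, angles in degrees, forces in N, time in s.
With the tool pointing down it reaches from about 0.35 to 0.9 m from the base axis. Payload 7.2 kg.
Tool frame: the origin (TCP) lies midway between the tips of the shut fingers; the grasp point (between the pads) lies 19 mm behind it (bot.pinch_z is the distance from the TCP to the grasp point, in m); z points along the fingers, y is the line along which they close (so a half turn about z gives the same grasp; the last joint's range is limited). The gripper opens to 85 mm and grips with 20 to 120 N. Pads are 22 mm wide; open, the fingers measure 114 mm over their backs; the gripper's body (76 mm by 85 mm) begins 54 mm behind the grasp point. The pads swing forward as they close: fully open they stand 13 mm farther back than shut.
Start: joints at [-73.694, 23.554, -0.728, 91.456, 0.321, 64.991, -4.71], TCP at [0.216, 0.587, 0.231] pointing down, gripper open.
Joint ranges: [-169.25, 169.25], [-16.82, 113.86], [-84.01, 82.57], [7.8, 145.47], [-59.2, 239.2], [7.22, 106.19], [-163.78, 163.78]. Speed limits (degrees/s): [136.94, 136.94, 172.46, 172.46, 180, 180, 180].

INTERFACE

Orientations are given as a 3x3 rotation matrix whose columns are the frame's x, y, z axes.
In Python, from plant import readout, eyes, bot gives the robot as it stands.
- The arm moves only by the tool step_arm, never from a script. Its argument "series" is a list of rows, each a list of 5 numbers: the shift along the tool's x, y, z normalised to -1 to 1, where 1 is 0.1 m, then the turn about the tool's z normalised to -1 to 1, where 1 is 180 degrees, then the closure, from -1 (fully open) to 1 (shut). In form: [[tx, ty, tz, twist, grip], ...]. A call has 1 to 8 rows; each row is the pose to reach, as a shift and turn from the pose commanded when the call began, along the tool's axes at that moment, turning the shorter way round; what a row does not reach only later rows make up. A row lasts 1/8 s, in which the tool goes at most 62.5 mm and 10.7 degrees, less where a joint would pass 70% of its speed; a pose out of reach is approached as far as the arm can. A call with a number of a shift or a turn outside -1 to 1 is refused whole. A call with a gripper value outside its range is refused whole. The fingers move at their own pace and stop on an object; the grip force is fixed at half the most. Time passes only in rows, so rows that repeat a pose let the fingers close. It gives the time, the measured TCP pose, the force, the opening and the grip force at its end, in the units of the state.
- readout.sense(): the state, without advancing time (a new reading comes with each control period).
- eyes.camera(name): name is "side" or "top" or "wrist"; returns a dict with "pixels" (400x640x3 uint8, red, green, blue), "intrinsics" (3x3 intrinsics, pixels), "cam_to_world" (4x4, takes a point from camera to world coordinates). Camera axes: x right, y down, z forward; pixel columns grow to the right and rows downward; lengths in m; the calibration is good to about 2 mm. A picture is of the moment at which its call begins. There is no depth.
- bot.sign_off(): hands the job in; it is judged then, once.
The state is a dict: "clock": time; "qpos": joint angles; "qvel": joint speeds; "joint_efforts": joint torques, N m; "tcp_pos": TCP position; "tool_rot": TCP orientation; "wrist_force": force on the tool from outside, world axes, zero at the start; "moment": the same for the moment, N m; "width": opening from 0.0 (shut) to 1.0 (fully open); "grip_force": force on a finger pad.
Only numpy, scipy, OpenCV 4.12 (cv2) and the standard library are available. Lean on these libraries where they do the work, as an engineer would, in place of code of your own. Each camera call takes 0.05 s, during which the arm holds its last target. There are 200 camera calls.

## Working session

There is one attempt and no reset: what is moved stays moved. The work goes in short steps, Python scripts to look and compute and a tool call to move; the robot and the scene stay as the last step left them, time stands still between calls to the robot, and variables do not carry over. Pictures are saved under pics/ and viewed, at most 10 in all, crops included, and the job is handed in when it is done.

Besides the shell and the picture viewer there is one more tool, called as a command line: name --pt "numbers of a row" for each row, then --argument value for the rest. step_arm: Moves the arm, as the interface text tells. Its arguments: {"type":"object","properties":{"series":{"type":"array","items":{"type":"array","items":{"type":"number","minimum":-1,"maximum":1}}}},"required":["series"]}

```bash
mkdir -p pics
cat > h.py <<'E'
import numpy as np, cv2
from plant import readout, eyes, bot
def snap(n,f):
    c=eyes.camera(n); cv2.imwrite(f'pics/{f}.png',c["pixels"][:,:,::-1]); np.savez(f'pics/{f}.npz',**{k:np.array(v) for k,v in c.items()}); return c
def ray(c,u,v):
    K=np.array(c["intrinsics"]);T=np.array(c["cam_to_world"])
    return T[:3,3],T[:3,:3]@np.linalg.solve(K,[u,v,1.])
def onz(c,u,v,z):
    o,d=ray(c,u,v); return o+d*(z-o[2])/d[2]
def proj(c,p):
    K=np.array(c["intrinsics"]);T=np.array(c["cam_to_world"])
    q=K@(T[:3,:3].T@(np.array(p)-T[:3,3])); return q[:2]/q[2]
E
python3 - <<'E'
from h import *
a=snap("top","top0");b=snap("side","side0")
for c in(a,b):print(np.round(c["cam_to_world"],3).tolist(),np.round(c["intrinsics"],0).tolist())
s=readout.sense();print(s["clock"],np.round(s["tool_rot"],3).tolist(),s["tcp_pos"],s["width"])
E
```

```text
[[0.012, -0.985, 0.172, 0.443], [-0.999, -0.018, -0.035, 0.047], [0.038, -0.172, -0.984, 0.97], [0.0, 0.0, 0.0, 1.0]] [[371.0, 0.0, 319.0], [0.0, 371.0, 201.0], [0.0, 0.0, 1.0]]
[[0.974, -0.114, 0.193, 0.417], [-0.224, -0.536, 0.814, -0.666], [0.011, -0.836, -0.548, 0.579], [0.0, 0.0, 0.0, 1.0]] [[412.0, 0.0, 326.0], [0.0, 412.0, 206.0], [0.0, 0.0, 1.0]]
0.1 [[-0.938, 0.345, -0.0], [0.345, 0.938, -0.001], [-0.0, -0.001, -1.0]] [0.21581013 0.58607077 0.2305392 ] 0.9999684095619982
```

View pics/top0.png

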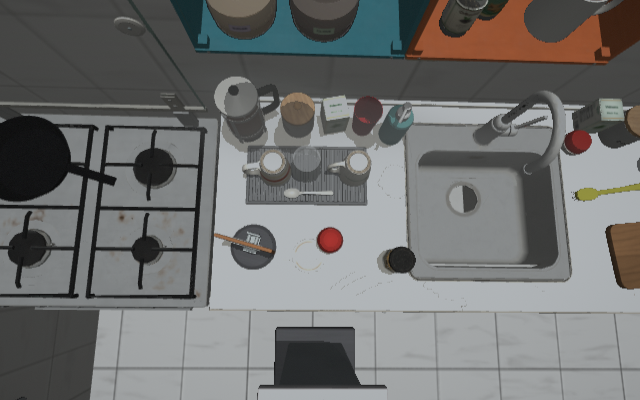

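View pics/side0.png

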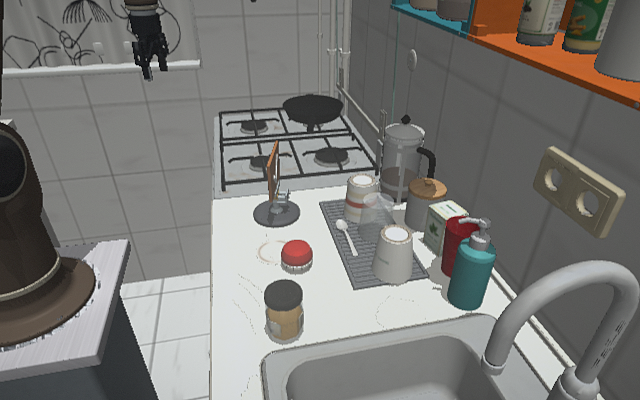

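The top view shows the sign at lower left: the foot disc is centred near (253,247) and the board's top edge runs from about (215,235) to (271,251). The timer is at (330,240), the jar at (400,260) and the mugs at (270,165) and (350,165). The side view shows the board edge-on near (272,175). Next I'll measure the foot and the board's top edge.

Run:
```python
from h import *
c=dict(np.load('pics/top0.npz')); im=c["pixels"]; hsv=cv2.cvtColor(im,cv2.COLOR_RGB2HSV)
x0,y0=205,215; h=hsv[y0:280,x0:285]
m=((h[...,0]>3)&(h[...,0]<22)&(h[...,1]>70)).astype(np.uint8)
n,l,st,_=cv2.connectedComponentsWithStats(m);k=1+st[1:,4].argmax();print(st[1:])
v,u=np.nonzero(l==k);P=np.array([onz(c,a+x0,b+y0,.170) for a,b in zip(u,v)])[:,:2]
r=cv2.minAreaRect((P*1000).astype(np.float32));print("board rect mm",r,cv2.boxPoints(r).round())
d=((h[...,2]<110)&(l!=k)&(h[...,1]<60)).astype(np.uint8)
d=cv2.morphologyEx(d|(l==k).astype(np.uint8),cv2.MORPH_OPEN,np.ones((9,9)))
cn=max(cv2.findContours(d,0,1)[0],key=cv2.contourArea)[:,0]
Q=np.array([onz(c,a+x0,b+y0,.014) for a,b in cn])[:,:2]
print("foot",np.array(cv2.minEnclosingCircle((Q*1000).astype(np.float32))[0]),cv2.minEnclosingCircle((Q*1000).astype(np.float32))[1], Q.min(0),Q.max(0))
for n,p,z in(("timer",(330,239),.05),("jar",(401,259),.094),("muga",(270,165),.098)):print(n,onz(c,*p,z).round(3))
cv2.imwrite('pics/crop.png',cv2.resize(im[200:290,190:310,::-1],None,fx=6,fy=6))
```

```text
[[  9  19  61  20 215]]
board rect mm ((489.5710144042969, 178.597412109375), (133.71615600585938, 8.368447303771973), 74.97520446777344) [[468. 115.]
 [476. 113.]
 [511. 242.]
 [503. 244.]]
foot [489.66061401 180.12922668] 56.87907791137695 [0.4362345  0.12480205] [0.53032395 0.2340974 ]
timer [ 0.51  -0.013  0.05 ]
jar [ 0.462 -0.178  0.094]
muga [0.682 0.137 0.098]
```

View pics/crop.png

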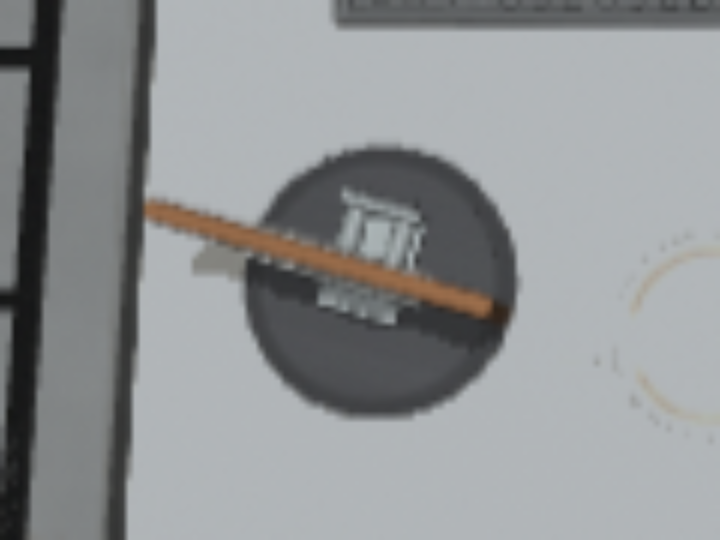

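The pivot is at about (0.490, 0.179) and the stand is yawed about -15°. The +y end of the board is at (0.507, 0.243). I'll bring the shut fingers behind that end and pull it round to the front, counter-clockwise.

step_arm --pt "0.5 -0.265 0 0 1" --pt "1 -0.53 0 0 1"

```text
clock: 0.35
tcp_pos: [0.103, 0.5707, 0.2306]
tool_rot: [[-0.938, 0.347, -0.0], [0.347, 0.938, -0.001], [-0.0, -0.001, -1.0]]
wrist_force: [-1.2, 1.9, -0.5]
width: 0.605
grip_force: 0.0
```

step_arm --pt "0.5 -0.265 0 0 1" --pt "1 -0.53 0 0 1"

```text
clock: 0.6
tcp_pos: [-0.01, 0.5555, 0.231]
tool_rot: [[-0.938, 0.346, 0.0], [0.346, 0.938, -0.0], [-0.0, -0.0, -1.0]]
wrist_force: [0.1, 0.4, 0.2]
width: 0.144
grip_force: 0.0
```

step_arm --pt "0.5 -0.265 0 0 1" --pt "1 -0.53 0 0 1" --pt "1 -0.53 0 0 1"

```text
clock: 0.98
tcp_pos: [-0.1263, 0.5395, 0.2311]
tool_rot: [[-0.941, 0.338, -0.002], [0.338, 0.941, -0.001], [0.002, -0.002, -1.0]]
wrist_force: [0.1, 0.7, -0.6]
width: -0.0
grip_force: 0.0
```

I flipped the sign of tool x, so the arm moved the wrong way through free space. I'll head back with the sign corrected.

step_arm --pt "-0.5 -0.05 0 0 1" --pt "-1 -0.1 0 0 1"

```text
clock: 1.23
tcp_pos: [-0.0284, 0.4962, 0.2307]
tool_rot: [[-0.939, 0.345, 0.001], [0.345, 0.939, -0.001], [-0.001, -0.001, -1.0]]
wrist_force: [1.8, 0.6, 0.7]
width: -0.004
grip_force: 0.0
```

step_arm --pt "-0.5 -0.05 0 0 1" --pt "-1 -0.1 0 0 1"

```text
clock: 1.48
tcp_pos: [0.0627, 0.4519, 0.2311]
tool_rot: [[-0.938, 0.347, 0.0], [0.347, 0.938, -0.0], [-0.0, -0.0, -1.0]]
wrist_force: [1.2, 1.1, -0.3]
width: 0.002
grip_force: 0.0
```

step_arm --pt "-0.5 -0.05 0 0 1" --pt "-1 -0.1 0 0 1"

```text
clock: 1.72
tcp_pos: [0.1529, 0.4078, 0.2313]
tool_rot: [[-0.938, 0.347, 0.0], [0.347, 0.938, 0.0], [-0.0, 0.0, -1.0]]
wrist_force: [-0.1, 0.6, -1.1]
width: 0.002
grip_force: 0.0
```

step_arm --pt "-0.5 -0.05 0 0 1" --pt "-1 -0.1 0 0 1"

```text
clock: 1.98
tcp_pos: [0.2432, 0.3636, 0.2313]
tool_rot: [[-0.938, 0.347, 0.0], [0.347, 0.938, 0.0], [-0.0, 0.0, -1.0]]
wrist_force: [0.1, 0.0, -0.3]
width: 0.004
grip_force: 0.0
```

step_arm --pt "-0.5 -0.05 0 0 1" --pt "-1 -0.1 0 0 1" --pt "-1 -0.1 0 0 1"

```text
clock: 2.35
tcp_pos: [0.3352, 0.3182, 0.2312]
tool_rot: [[-0.936, 0.353, 0.001], [0.353, 0.936, -0.001], [-0.001, -0.001, -1.0]]
wrist_force: [-1.0, 0.5, 0.2]
width: 0.002
grip_force: 0.0
```

step_arm --pt "-0.5 -0.05 0 0 1" --pt "-1 -0.1 0 0 1"

```text
clock: 2.6
tcp_pos: [0.4223, 0.277, 0.2313]
tool_rot: [[-0.939, 0.344, -0.0], [0.344, 0.939, 0.0], [0.0, 0.0, -1.0]]
wrist_force: [0.1, -0.2, 1.0]
width: -0.002
grip_force: 0.0
```

step_arm --pt "-0.5 -0.05 0 0 1" --pt "-1 -0.1 0 0 1"

```text
clock: 2.85
tcp_pos: [0.513, 0.2329, 0.2311]
tool_rot: [[-0.939, 0.345, -0.001], [0.345, 0.939, 0.0], [0.001, -0.0, -1.0]]
wrist_force: [0.4, 0.5, -0.1]
width: -0.0
grip_force: 0.0
```

step_arm --pt "-0.3 0 0 0 1" --pt "-0.3 0 0 0 1" --pt "-0.3 0 0 0 1"

```text
clock: 3.22
tcp_pos: [0.5393, 0.2235, 0.2308]
tool_rot: [[-0.939, 0.345, -0.001], [0.345, 0.939, -0.0], [0.001, -0.001, -1.0]]
wrist_force: [-0.7, -1.0, 1.0]
width: -0.001
grip_force: 0.0
```

Run:
```python
from h import *
s=readout.sense();print(s["clock"],s["tcp_pos"],np.round(s["tool_rot"],3).tolist())
a=snap("side","side1")["pixels"];b=snap("wrist","w1")["pixels"]
cv2.imwrite('pics/two.png',np.vstack([cv2.resize(a[90:290,180:500,::-1],(480,300)),cv2.resize(b[...,::-1],(480,300))]))
```

```text
3.225 [0.53932239 0.22352719 0.23081947] [[-0.939, 0.345, -0.001], [0.345, 0.939, -0.0], [0.001, -0.001, -1.0]]
```

View pics/two.png

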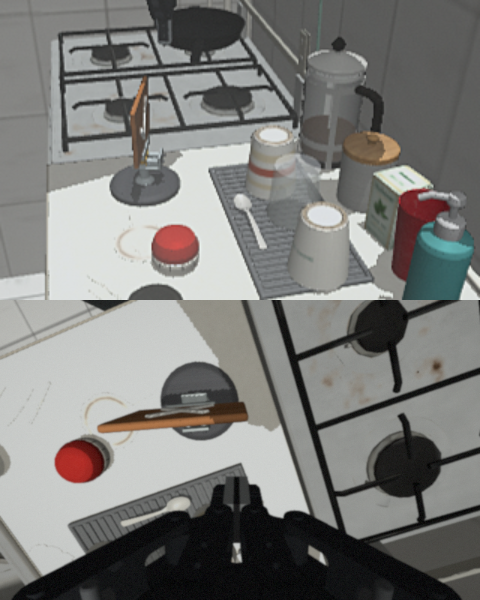

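The fingers are just behind the board's +y end and clear of it; in the wrist view the tips are near (235,490) and the board's end near (245,415). I'll compute the arc in tool units.

Run:
```python
from h import *
s=readout.sense();R=np.array(s["tool_rot"]);p=s["tcp_pos"];C=np.array([.490,.179])
print("cam above tcp",np.load('pics/w1.npz')["cam_to_world"][:3,3]-p)
for g in (42,50,60,70,80,90,100,110,120,130,140,150,160,170,180,190):
    a=np.radians(g);r=max(.054,.066-.012*(g-42)/20)
    w=np.array([*(C+r*np.array([np.cos(a),np.sin(a)])),.123]);print(g,((R.T@(w-p))*10).round(3))
```

```text
cam above tcp [-0.06691991  0.0240641   0.14216368]
42 [-0.002 -0.008  1.082]
50 [ 0.098 -0.016  1.082]
60 [ 0.212 -0.048  1.082]
70 [ 0.307 -0.052  1.082]
80 [ 0.401 -0.06   1.082]
90 [ 0.492 -0.085  1.082]
100 [ 0.577 -0.125  1.082]
110 [ 0.654 -0.179  1.082]
120 [ 0.721 -0.245  1.083]
130 [ 0.775 -0.323  1.083]
140 [ 0.814 -0.408  1.083]
150 [ 0.838 -0.499  1.083]
160 [ 0.846 -0.593  1.083]
170 [ 0.838 -0.687  1.083]
180 [ 0.813 -0.777  1.083]
190 [ 0.773 -0.863  1.083]
```

step_arm --pt "0 0 0.4 0 1" --pt "0 0 0.8 0 1" --pt "0 0 1 0 1" --pt "0 0 1 0 1"

```text
clock: 3.82
tcp_pos: [0.5386, 0.2235, 0.1301]
tool_rot: [[-0.939, 0.344, -0.003], [0.344, 0.939, -0.001], [0.002, -0.002, -1.0]]
wrist_force: [0.8, 0.6, -0.5]
width: 0.004
grip_force: 0.0
```

step_arm --pt "0.05 -0.01 0 0 1" --pt "0.1 -0.02 0 0 1" --pt "0.155 -0.03 0 0 1" --pt "0.21 -0.045 0 0 1" --pt "0.26 -0.05 0 0 1" --pt "0.31 -0.055 0 0 1" --pt "0.355 -0.06 0 0 1" --pt "0.4 -0.065 0 0 1"

```text
clock: 4.82
tcp_pos: [0.5005, 0.2307, 0.1314]
tool_rot: [[-0.938, 0.346, 0.0], [0.346, 0.938, -0.0], [-0.0, 0.0, -1.0]]
wrist_force: [0.9, -1.9, 0.8]
width: -0.001
grip_force: 0.5
```

Run:
```python
from h import *
s=readout.sense();print(s["tcp_pos"],s["wrist_force"])
b=snap("wrist","w2")["pixels"];a=snap("side","s2")["pixels"]
cv2.imwrite('pics/two2.png',np.vstack([cv2.resize(a[90:290,180:500,::-1],(480,300)),cv2.resize(b[...,::-1],(480,300))]))
```

```text
[0.50050941 0.23067137 0.13137546] [ 0.92625772 -1.88919729  0.83043073]
```

View pics/two2.png

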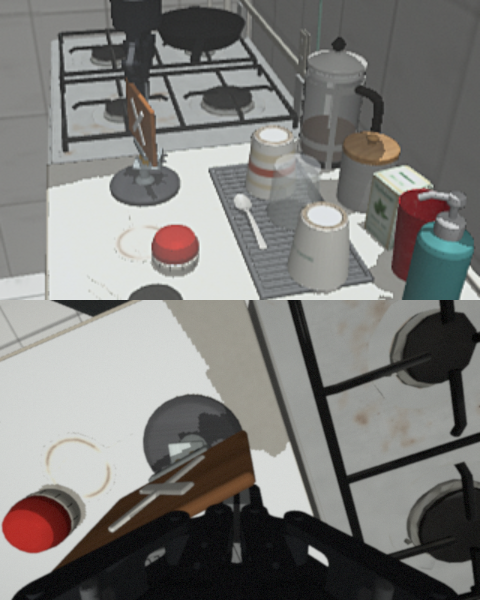

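The board has turned about 25° with the fingers on its back face, and the foot hasn't moved (same place in the side view, about (145,185)). I'll continue the arc.

step_arm --pt "0.045 -0.01 0 0 1" --pt "0.09 -0.025 0 0 1" --pt "0.135 -0.04 0 0 1" --pt "0.175 -0.065 0 0 1" --pt "0.215 -0.09 0 0 1" --pt "0.255 -0.12 0 0 1" --pt "0.29 -0.15 0 0 1" --pt "0.32 -0.185 0 0 1"

```text
clock: 5.92
tcp_pos: [0.4638, 0.2244, 0.1313]
tool_rot: [[-0.938, 0.345, -0.0], [0.345, 0.938, 0.0], [0.0, 0.0, -1.0]]
wrist_force: [1.6, -0.5, 0.3]
width: -0.001
grip_force: 0.3
```

step_arm --pt "0.03 -0.035 0 0 1" --pt "0.055 -0.075 0 0 1" --pt "0.075 -0.115 0 0 1" --pt "0.095 -0.16 0 0 1" --pt "0.11 -0.205 0 0 1" --pt "0.12 -0.25 0 0 1" --pt "0.125 -0.3 0 0 1" --pt "0.125 -0.345 0 0 1"

```text
clock: 6.92
tcp_pos: [0.4404, 0.196, 0.1313]
tool_rot: [[-0.938, 0.346, -0.0], [0.346, 0.938, 0.0], [0.0, -0.0, -1.0]]
wrist_force: [1.3, -0.5, -0.2]
width: 0.0
grip_force: 0.0
```

Run:
```python
from h import *
s=readout.sense();print(s["tcp_pos"],s["wrist_force"])
b=snap("wrist","w3")["pixels"];a=snap("side","s3")["pixels"]
cv2.imwrite('pics/two3.png',np.vstack([cv2.resize(a[90:290,180:500,::-1],(480,300)),cv2.resize(b[...,::-1],(480,300))]))
```

```text
[0.44035807 0.19604949 0.13127287] [ 1.31517255 -0.46241561 -0.19396108]
```

View pics/two3.png

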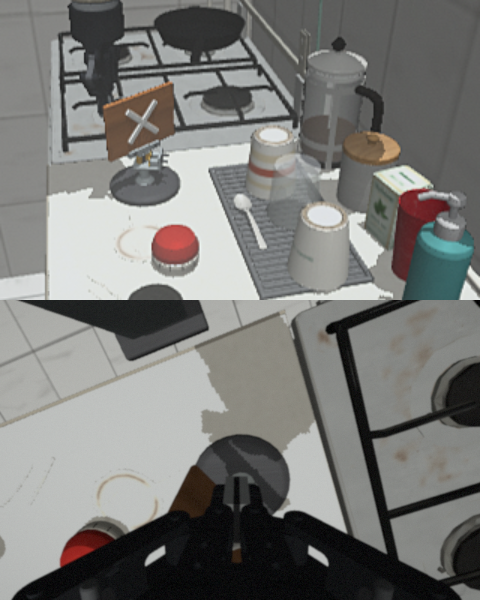

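The board is near a quarter turn, with the cross facing -y and the fingers still on the tick side. I'll carry on round the front.

step_arm --pt "0 -0.05 0 0 1" --pt "-0.01 -0.095 0 0 1" --pt "-0.02 -0.14 0 0 1" --pt "-0.033 -0.185 0 0 1" --pt "-0.05 -0.23 0 0 1" --pt "-0.073 -0.27 0 0 1" --pt "-0.1 -0.31 0 0 1" --pt "-0.1 -0.31 0 0 1"

```text
clock: 8.02
tcp_pos: [0.4393, 0.1634, 0.1313]
tool_rot: [[-0.938, 0.346, 0.0], [0.346, 0.938, -0.0], [-0.0, 0.0, -1.0]]
wrist_force: [0.3, 0.2, -0.3]
width: -0.0
grip_force: 0.0
```

Run:
```python
from h import *
s=readout.sense();print(s["clock"],s["tcp_pos"],s["wrist_force"])
b=snap("wrist","w4")["pixels"];a=snap("side","s4")["pixels"]
cv2.imwrite('pics/two4.png',np.vstack([cv2.resize(a[90:290,180:500,::-1],(480,300)),cv2.resize(b[...,::-1],(480,300))]))
```

```text
8.025 [0.43934486 0.16342519 0.13131615] [ 0.2689423   0.15039416 -0.32790364]
```

View pics/two4.png

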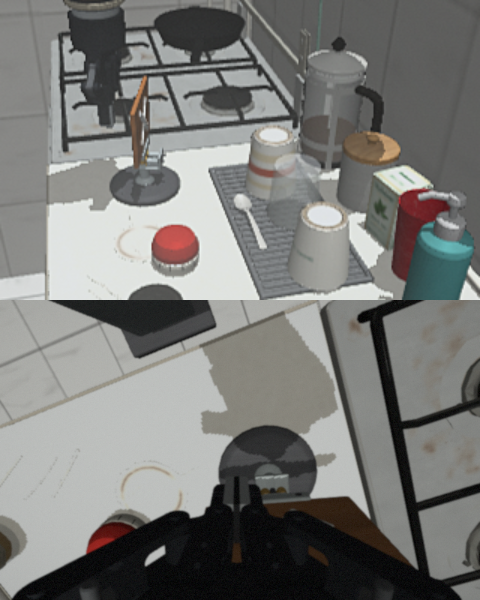

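The board has swung home: it is edge-on in the side view, as at the start, and the fingers are free in front of it. I'll back off, lift and check.

step_arm --pt "0.2 0 0 0 1" --pt "0.5 0 0 0 1" --pt "0.7 0 -0.4 0 1" --pt "1 0 -0.8 0 1" --pt "1 0 -1 0 1" --pt "1 0 -1 0 1" --pt "1 0 -1 0 1"

```text
clock: 9.0
tcp_pos: [0.3451, 0.1982, 0.2306]
tool_rot: [[-0.938, 0.346, -0.001], [0.346, 0.938, -0.0], [0.0, -0.001, -1.0]]
wrist_force: [-0.0, -0.3, -0.1]
width: 0.005
grip_force: 0.0
```

Run:
```python
from h import *
c=snap("top","top5");b=snap("wrist","w5")["pixels"];im=c["pixels"]; hsv=cv2.cvtColor(im,cv2.COLOR_RGB2HSV)
h=hsv[215:280,205:285];m=((h[...,0]>3)&(h[...,0]<22)&(h[...,1]>70)).astype(np.uint8)
n,l,st,_=cv2.connectedComponentsWithStats(m);k=1+st[1:,4].argmax();v,u=np.nonzero(l==k)
P=np.array([onz(c,a+205,d+215,.170) for a,d in zip(u,v)])[:,:2]
print(cv2.minAreaRect((P*1000).astype(np.float32)))
cv2.imwrite('pics/two5.png',np.vstack([cv2.resize(im[130:290,190:446,::-1],(480,300)),cv2.resize(b[...,::-1],(480,300))]))
```

```text
((490.09832763671875, 178.4504852294922), (133.72752380371094, 8.449049949645996), 74.23310089111328)
```

View pics/two5.png

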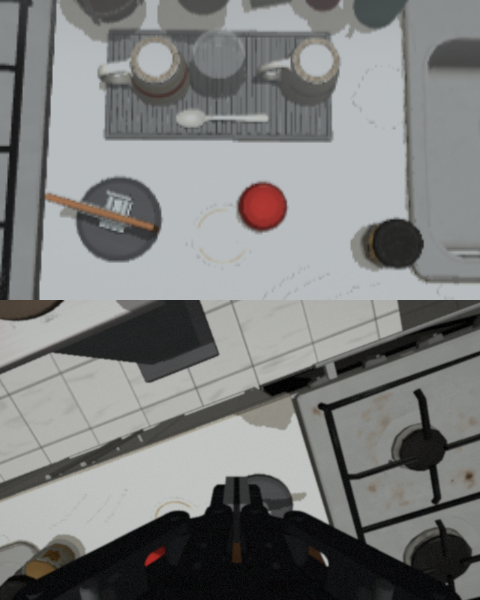

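The board is at the same line (74.2° against 75.0°) and centre as before, and the other things are unmoved. One close comparison will confirm which face is which.

Run:
```python
from h import *
a=np.load('pics/side0.npz')["pixels"];b=snap("side","s6")["pixels"]
cv2.imwrite('pics/cmp.png',np.hstack([cv2.resize(i[130:235,240:310,::-1],None,fx=5,fy=5) for i in(a,b)]))
```

```text
(no output)
```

View pics/cmp.png

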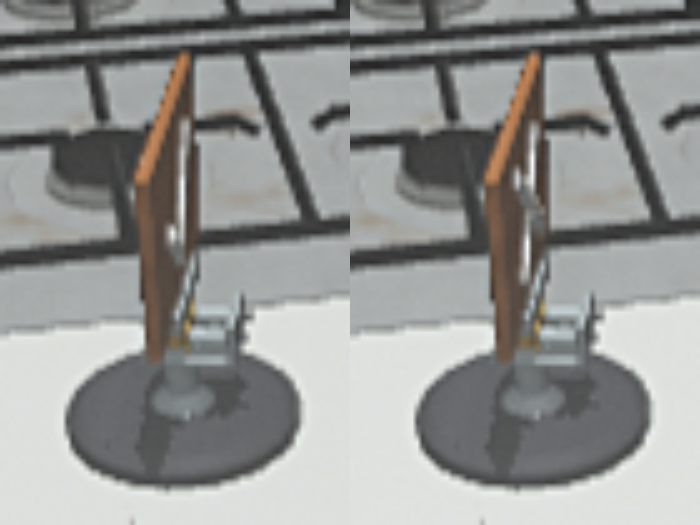

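The back face showed the tick at the start (left) and now shows the cross (right). The stand is in the same place and the board is home.

```bash
python3 -c "
from plant import bot;print(bot.sign_off())"
```

```text
the job is handed in; nothing more can be done
None
```

The sign is turned half a turn: the tick now faces the front, the board sits home in its catch, the stand and the things round it haven't moved, the gripper is clear, and the job was handed in at about 9 s.

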